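Step the lane controller one click and confirm

ROBOT

A 6-joint arm with a two-finger parallel gripper is mounted at the origin on the work surface. World frame = base frame: x ahead of the robot, y to its left, z up, the work surface at z = 0. Lengths are in m, angles in degrees, forces in N, time in s.
With the tool pointing down it reaches from about 0.275 to 0.775 m from the base axis. Payload 14.6 kg.
Tool frame: the origin (TCP) lies midway between the tips of the shut fingers; the grasp point (between the pads) lies 19 mm behind it; z points along the fingers, x is the direction in which the jaws open and shut, and the axes are right-handed (so a half turn about z gives the same grasp; the last joint's range is limited). The gripper opens to 85 mm and grips with 20 to 120 N. Pads are 22 mm wide; open, the fingers measure 114 mm over their backs; the gripper's body (76 mm by 85 mm) begins 54 mm behind the grasp point. The pads swing forward as they close: fully open they stand 13 mm farther back than shut.
Start: joints at [-76.679, 15.075, -2.767, 72.158, 0, 81.102], TCP at [0.199, -0.486, 0.231] pointing down, gripper open.
Joint ranges: [-151.79, 151.79], [-50.71, 97.33], [-67.44, 78.34], [-121.81, 120.89], [-77.56, 73.72], [-180, 180]. Speed limits (degrees/s): [108.29, 108.29, 147.25, 159.86, 180, 180].

INTERFACE

Orientations are given as [roll, pitch, yaw] about the fixed x, y, z axes, in that order (R = Rz(yaw) Ry(pitch) Rx(roll)).
In Python, from station import bot, grab_frame, get_calibration gives the robot as it stands. The module is installed in compiled form; this text tells all that it offers.
- The arm moves only by the tool play_rows, never from a script. Its argument "moves" is one flat list of numbers, 7 for each row, row after row: the opening, from -1 (shut) to 1 (fully open), so that 0 is half open, then the shift along the world's x, y, z in m, then the turn, a rotation vector about the world's x, y, z in degrees. In form: [fingers, x, y, z, rx, ry, rz, fingers, x, y, z, rx, ry, rz, ...]. A call has 1 to 5 rows; each row shifts and turns the commanded pose from where the row before left it; what a row does not reach is not made up. A row lasts 1/12 s, in which the tool goes at most 41.7 mm and 7.16 degrees, less where a joint would pass 70% of its speed; a pose out of reach is approached as far as the arm can. A call with a gripper value outside its range is refused whole. The fingers move at their own pace and stop on an object; "squeeze" is the grip in N (left out, the last holds). Time passes only in rows, so rows that do not move let the fingers close. It gives the time, the measured TCP pose, the force and the opening at its end, in the units of the state.
- bot.get_obs(): the state, without advancing time (a new reading comes with each control period).
- grab_frame(name): name is "scene" or "top"; returns the picture (400x640x3 uint8, red, green, blue); there is no depth.
- get_calibration(name): a dict with "fx", "fy", "cx", "cy" (pixels), "position" and "attitude" of the camera in the world. Camera axes: x right, y down, z forward; pixel columns grow to the right and rows downward; lengths in m; the calibration is good to about 2 mm. A picture is of the moment at which its call begins. get_calibration takes no time and is no camera call.
- bot.sign_off(): hands the job in, once; it reports no verdict.
The state is a dict: "time_s": time; "joint_positions": joint angles; "qvel": joint speeds; "tau": joint torques, N m; "tool_pos": TCP position; "tcp_rot": TCP orientation; "contact_force": force on the tool from outside, world axes, zero at the start; "torque": the same for the moment, N m; "grip_width": finger opening in m.
Only numpy, scipy, OpenCV 4.12 (cv2) and the standard library are available. Lean on these libraries where they do the work, as an engineer would, in place of code of your own. Each camera call takes 0.05 s, during which the arm holds its last target.

TASK

On the yellow lane controller, turn the big knurled dial clockwise by one click, to the next (middle) mark, by fingertip friction alone: touch it, do not pinch it, and do not lean hard on it. Then press that controller's green button fully down to confirm, and let go. Do not disturb the blue controller or anything else on the bench.

Things in the scene. Friction and masses are not known exactly. Their poses are not given: they have to be found in the camera images.
- yellow_unit_dial (a joint): Angle (rad) of the yellow controller's dial; grows clockwise seen from above. It clicks into three sprung detents at 0, 0.698 and 1.396 (40 degrees apart) and starts in the first, so the next is 0.698. About 0.06 N m takes it over the hump half-way between detents; past the hump it pulls itself into the next detent if let free. End stops just outside the first and last detent.
- yellow_unit_dial_top (a point): Centre of the top face of the yellow controller's dial, on its vertical axis. Black disc 92 mm in diameter, 28 mm thick, ribbed grey rim, flat top 92 mm above the bench with a white pointer line. Smooth to the touch: only friction turns it. White marks on a black plate round it show the detents. The fixed yellow box below is 200 x 130 x 60 mm; button and dial are 107 mm apart.
- yellow_unit_button (a joint): How far the yellow controller's green button is pressed (m): 0 up, 0.006 fully down; sprung, about 5 N holds it fully down.
- yellow_unit_button_top (a point): Centre of the top of the green round button (30 mm in diameter) on the yellow controller, in a black collar; its top is 82 mm above the bench, 10 mm above the collar. It is pressed straight down by 6 mm.
- blue_unit_dial (a joint): Angle (rad) of the dial of the blue controller, which is the same apparatus in a blue box. To be left alone.
- blue_unit_button (a joint): Travel (m) of the blue controller's green button. To be left alone.
- blue_unit_dial_top (a point): Centre of the top face of the blue controller's dial, 92 mm above the bench, same size as the yellow one's.
- bolt_jar: Loose amber glass jar with steel lid, 50 mm in diameter, 75 mm high, upright between the controllers; origin at the centre of its underside.
- screwdriver: Loose screwdriver lying on the bench near the robot, about 200 mm long; origin under its middle.
- wrench: Loose steel wrench lying on the bench near the robot, about 180 mm long; origin under its middle.
- tape_roll: Loose orange roll of tape, 90 mm outside diameter, 24 mm high, flat on the bench; origin at the centre of its underside.
- mug: Loose white mug, 80 mm in diameter, 90 mm high; origin at the centre of its underside.
- carton: Loose small cardboard carton 70 x 100 x 50 mm; origin at the centre of its underside.

How it is judged (in metres and radians):
On the way, in this order (a step that is already met when the one before it is completed fails the run):
1. the yellow dial stands in its middle detent (value of joint yellow_unit_dial between 0.548132 and 0.848132 rad), for 0.2 s.
2. the yellow controller's button is pressed fully down with the fingers (all of step 1 and value of joint yellow_unit_button above 0.0045 m and contact force between the fingers and yellow_unit_button above 0.5 N), for 0.05 s.
At the end, for the whole second after the job is handed in: The yellow dial rests in its middle detent (0.698 rad, within 0.12), its button has been pressed (at least 4.5 of 6 mm) after the dial and is up again; the blue dial and button are as they were; every loose thing is within 20 mm of where it began (value of joint yellow_unit_dial between 0.578132 and 0.818132 rad and value of joint each of yellow_unit_button, blue_unit_button below 0.0015 m and value of joint blue_unit_dial below 0.12 rad and distance of each of bolt_jar, screwdriver, wrench, tape_roll, mug, carton from where it was at the start of the episode below 0.02 m); the robot touches nothing.
It fails at once if the yellow dial is turned on past the second hump, beyond one click (value of joint yellow_unit_dial above 1.0472 rad).
It fails at once if the yellow button is pressed before the dial has been turned to its next click (value of joint yellow_unit_button above 0.004 m and value of joint yellow_unit_dial below 0.418879 rad).
It fails at once if the dial is pressed or squeezed with more than 40 N (contact force between the fingers and yellow_unit_dial above 40 N).
It fails at once if the blue controller is operated (value of joint blue_unit_dial above 0.2 rad or value of joint blue_unit_button above 0.002 m).
It fails at once if a loose thing on the bench is lifted, carried or pushed more than 20 mm (distance of any of bolt_jar, screwdriver, wrench, tape_roll, mug, carton from where it was at the start of the episode above 0.02 m).
It also fails if it takes over 35 s, if anything falls off the work surface, if the arm or the gripper's body presses on something with over 40 N, if the wrist force passes 120 N, or if a joint passes its speed limit or range.

## Working session

There is one attempt and no reset: what is moved stays moved. The work goes in short steps, Python scripts to look and compute and a tool call to move; the robot and the scene stay as the last step left them, time stands still between calls to the robot, and variables do not carry over. Pictures are saved under pics/ and viewed, and the job is handed in when it is done.

Besides the shell and the picture viewer there is one more tool, called after "Call:" in YAML: its name, and indented under it one key for each argument. play_rows: Moves the arm, as the interface text tells. Its arguments: {"type":"object","properties":{"moves":{"type":"array"},"squeeze":{"type":"number"}},"required":["moves"]}

```bash
mkdir -p pics; python3 - <<'E'
from station import bot, grab_frame, get_calibration
import cv2
for n in("scene","top"):
    print(n,get_calibration(n)); cv2.imwrite(f"pics/{n}0.png",grab_frame(n)[:,:,::-1])
print(bot.get_obs())
E
```

```text
scene {'fx': 438.7289303991829, 'fy': 438.7289303991829, 'cx': 330.6170072464792, 'cy': 195.32105794608978, 'position': array([ 1.55408332, -0.31661933,  0.73005859]), 'attitude': array([-120.15870969,    0.88803578,   73.20450789])}
top {'fx': 510.19707731921415, 'fy': 510.19707731921415, 'cx': 332.1023592231876, 'cy': 201.56372776868523, 'position': array([ 0.22122119, -0.02219022,  1.70235319]), 'attitude': array([-170.77836155,    0.43040336,  -90.70054285])}
{'time_s': 0.1, 'joint_positions': array([-7.66790747e+01,  1.50948930e+01, -2.79871167e+00,  7.21577823e+01,
        2.70792806e-05,  8.11020146e+01]), 'qvel': array([-0.06753649, -0.04524194,  0.16448281, -0.01812605, -0.01047714,
        0.00304551]), 'tau': array([ 5.47428906e-03, -6.38578606e+01,  3.85062897e+01,  1.00205425e-02,
        8.85426243e-05,  1.60108095e-05]), 'tool_pos': array([ 0.19846836, -0.48578947,  0.23089311]), 'tcp_rot': array([-1.79992025e+02,  5.07644098e-02, -6.77810858e+01]), 'contact_force': array([ 0.65765226, -0.05532605,  0.18792735]), 'torque': array([-0.02035782,  0.03648777, -0.05735135]), 'grip_width': 0.08539433353334591}
```

View pics/scene0.png

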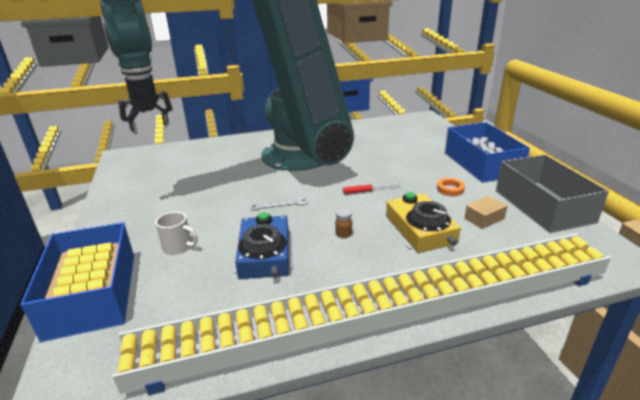

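View pics/top0.png

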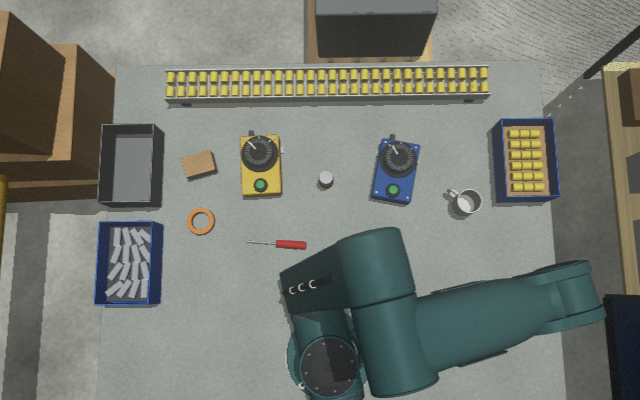

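The yellow unit sits at about (260,165) in the top view, with its dial at (260,152) and green button at (261,184). In the scene view it is at about (423,218).

```bash
cat > h.py <<'E'
import numpy as np, cv2
from scipy.spatial.transform import Rotation as R
from station import bot, grab_frame, get_calibration
def ray(n,uv,z):
    c=get_calibration(n); M=R.from_euler('xyz',c['attitude'],degrees=True).as_matrix()
    d=M@np.array([(uv[0]-c['cx'])/c['fx'],(uv[1]-c['cy'])/c['fy'],1]); p=c['position']
    return p+d*(z-p[2])/d[2]
def proj(n,P):
    c=get_calibration(n); M=R.from_euler('xyz',c['attitude'],degrees=True).as_matrix()
    q=M.T@(np.array(P)-c['position']); return np.array([q[0]/q[2]*c['fx']+c['cx'],q[1]/q[2]*c['fy']+c['cy']])
E
python3 - <<'E'
from h import *
for n,(x0,y0,x1,y1) in {"top":(225,120,300,205),"scene":(375,180,475,260)}.items():
    im=cv2.imread(f"pics/{n}0.png"); hsv=cv2.cvtColor(im,cv2.COLOR_BGR2HSV)
    g=cv2.inRange(hsv,(45,100,40),(85,255,255)); m=np.zeros_like(g); m[y0:y1,x0:x1]=g[y0:y1,x0:x1]
    M=cv2.moments(m,True); uv=(M['m10']/M['m00'],M['m01']/M['m00']); print(n,'btn',uv,M['m00'],ray(n,uv,.080))
    y=cv2.inRange(hsv,(20,120,80),(35,255,255));m=np.zeros_like(g); m[y0:y1,x0:x1]=y[y0:y1,x0:x1]
    k=cv2.minAreaRect(cv2.findNonZero(m)); print(k,[ray(n,p,.06)[:2].round(3) for p in cv2.boxPoints(k)])
    cv2.imwrite(f"pics/{n}_c.png",cv2.resize(im[y0:y1,x0:x1],None,fx=7,fy=7,interpolation=cv2.INTER_CUBIC))
E
```

```text
top btn (259.6862745098039, 183.90196078431373) 51.0 [0.54593708 0.2209198  0.08      ]
((260.25958251953125, 164.4896240234375), (58.31337356567383, 38.76900100708008), 87.70938873291016) [array([0.713, 0.292]), array([0.717, 0.163]), array([0.519, 0.154]), array([0.516, 0.281])]
scene btn (409.6363636363636, 195.85454545454544) 55.0 [0.55572905 0.21583155 0.08      ]
((430.1606750488281, 230.87332153320312), (102.71713256835938, 46.145355224609375), 42.27368927001953) [array([0.585, 0.101]), array([0.426, 0.273]), array([0.819, 0.293]), array([0.907, 0.155])]
```

View pics/top_c.png

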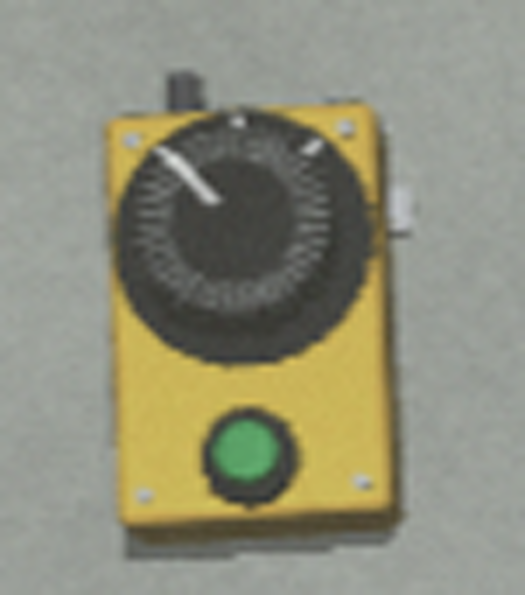

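View pics/scene_c.png

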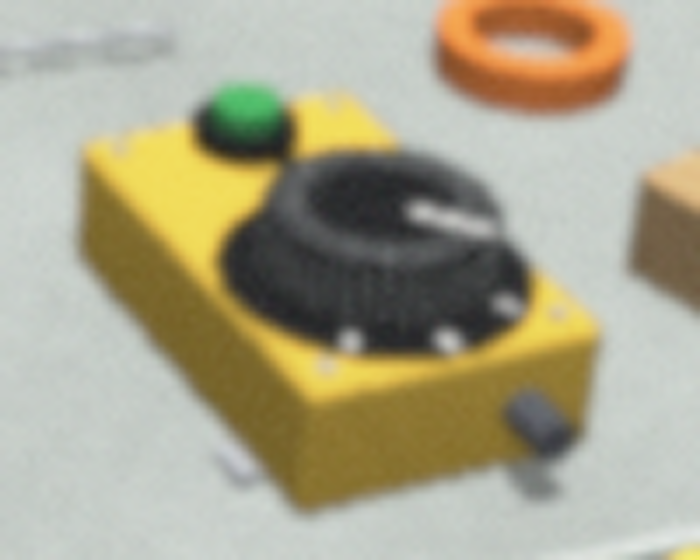

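```bash
python3 - <<'E'
from h import *
print('dial top',ray("top",(225+232.5/7-.43,120+213/7-.43),.092))
print('dial scene',ray("scene",(375+386/7-.43,180+206/7-.43),.092))
print('btn top',ray("top",(225+246.5/7-.43,120+449/7-.43),.082))
print('btn scene',ray("scene",(375+246/7-.43,180+100/7-.43),.082))
for n,x0,y0 in(("top",225,120),("scene",375,180)):
  im=cv2.imread(f"pics/{n}_c.png")
  for c,r,z in(((.646,.227),.046,.092),((.541,.2205),.015,.082)):
    for a in np.linspace(0,2*np.pi,72):
      u=proj(n,[c[0]+r*np.cos(a),c[1]+r*np.sin(a),z]); cv2.circle(im,(int((u[0]-x0+.43)*7),int((u[1]-y0+.43)*7)),1,(0,0,255),-1)
  cv2.imwrite(f"pics/{n}_o.png",im)
E
```

```text
dial top [0.65607131 0.22650373 0.092     ]
dial scene [0.6560517  0.22668948 0.092     ]
btn top [0.5461567  0.22030884 0.082     ]
btn scene [0.54826092 0.21949754 0.082     ]
```

View pics/top_o.png

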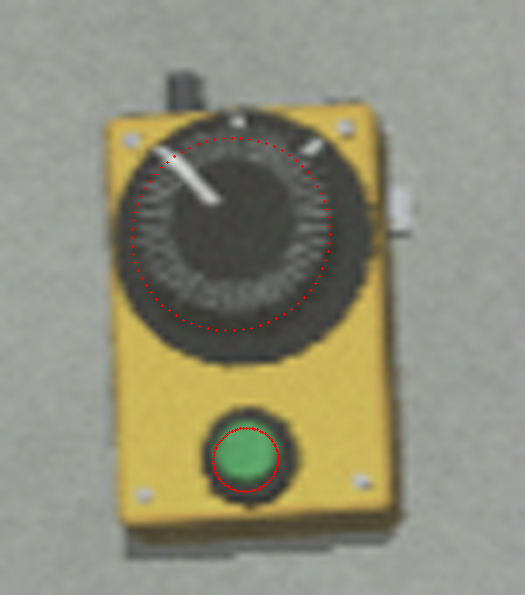

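View pics/scene_o.png

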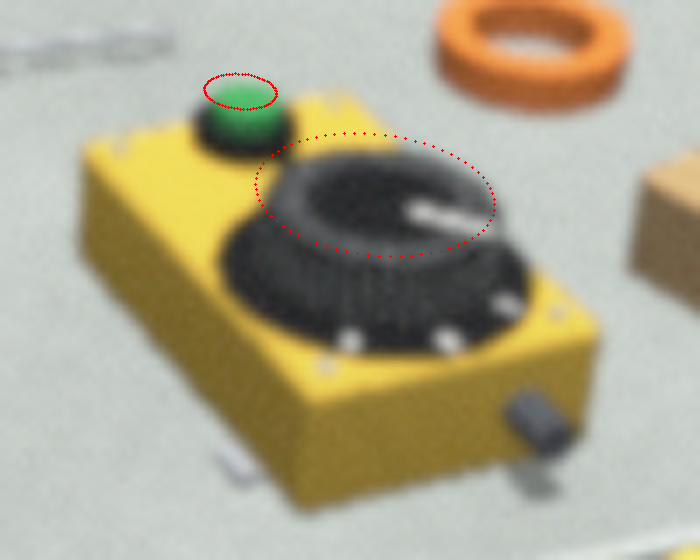

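Both views agree on the dial, at about (0.656, 0.2265), and the button, at about (0.548, 0.220). The red circles drawn are a first guess and sit about 10 mm off, so I'm using the ray values. I'll approach at height and turn the yaw towards +30 so joint 6 has room.

Call:
play_rows:
  moves: [0, 0.018, 0.028, 0.004, 0, 0, 4, 0, 0.018, 0.028, 0.004, 0, 0, 4, 0, 0.018, 0.028, 0.004, 0, 0, 4, 0, 0.018, 0.028, 0, 0, 0, 4, 0, 0.018, 0.028, 0, 0, 0, 4]
  squeeze: 20

```text
time_s: 0.52
tool_pos: [0.289, -0.3446, 0.2433]
tcp_rot: [-180.0, 0.0, -47.6]
contact_force: [0.3, -0.5, -0.0]
grip_width: 0.043
```

Call:
play_rows:
  moves: [0, 0.018, 0.028, 0, 0, 0, 4, 0, 0.018, 0.028, 0, 0, 0, 4, 0, 0.018, 0.028, 0, 0, 0, 4, 0, 0.018, 0.028, 0, 0, 0, 4, 0, 0.018, 0.028, 0, 0, 0, 4]

```text
time_s: 0.93
tool_pos: [0.379, -0.2044, 0.2432]
tcp_rot: [-180.0, 0.0, -27.6]
contact_force: [-0.5, -0.2, 1.3]
grip_width: 0.0427
```

Call:
play_rows:
  moves: [0, 0.018, 0.028, 0, 0, 0, 4, 0, 0.018, 0.028, 0, 0, 0, 4, 0, 0.018, 0.028, 0, 0, 0, 4, 0, 0.018, 0.028, 0, 0, 0, 4, 0, 0.018, 0.028, 0, 0, 0, 4]

```text
time_s: 1.35
tool_pos: [0.469, -0.0643, 0.2431]
tcp_rot: [180.0, 0.0, -7.6]
contact_force: [0.4, -1.3, 1.0]
grip_width: 0.0426
```

Call:
play_rows:
  moves: [0, 0.018, 0.028, 0, 0, 0, 4, 0, 0.018, 0.028, 0, 0, 0, 4, 0, 0.018, 0.028, 0, 0, 0, 4, 0, 0.018, 0.028, 0, 0, 0, 4, 0, 0.018, 0.028, 0, 0, 0, 4]

```text
time_s: 1.77
tool_pos: [0.559, 0.0757, 0.243]
tcp_rot: [-180.0, 0.0, 12.4]
contact_force: [0.8, -0.3, 0.4]
grip_width: 0.0428
```

Call:
play_rows:
  moves: [0, 0.018, 0.028, 0, 0, 0, 4, 0, 0.018, 0.028, 0, 0, 0, 4, 0, 0.018, 0.028, 0, 0, 0, 4, 0, 0.018, 0.028, 0, 0, 0, 4, 0, 0.018, 0.028, 0, 0, 0, 4]

```text
time_s: 2.18
tool_pos: [0.649, 0.2156, 0.2429]
tcp_rot: [-180.0, 0.0, 32.4]
contact_force: [-0.0, -0.6, -0.5]
grip_width: 0.0427
```

Call:
play_rows:
  moves: [0, 0.007, 0.011, -0.03, 0, 0, 0, 0, 0, 0, -0.04, 0, 0, 0, 0, 0, 0, -0.04, 0, 0, 0, 0, 0, 0, -0.025, 0, 0, 0, 0, 0, 0, 0, 0, 0, 0]

```text
time_s: 2.6
tool_pos: [0.6526, 0.2244, 0.1023]
tcp_rot: [-179.8, 0.5, 32.2]
contact_force: [-0.5, -0.5, 0.5]
grip_width: 0.0426
```

```bash
python3 - <<'E'
from h import *
print(bot.get_obs())
im=grab_frame("scene")[:,:,::-1]; cv2.imwrite("pics/s1.png",cv2.resize(im[130:270,355:495],None,fx=4,fy=4,interpolation=cv2.INTER_CUBIC))
E
```

```text
{'time_s': 2.6, 'joint_positions': array([ 1.22226771e+01,  3.48654213e+01,  9.97787114e+00,  6.56312921e+01,
       -1.60312715e-03,  6.99952229e+01]), 'qvel': array([-0.20088019, -2.62129429,  7.18158343,  7.0241044 , -0.00795963,
       -0.11453412]), 'tau': array([ 4.45229877e-01, -9.63262010e+01,  3.75588691e+01, -3.16929951e+00,
        7.88315112e-03,  4.44032657e-04]), 'tool_pos': array([0.65255244, 0.22443235, 0.10234412]), 'tcp_rot': array([-179.82400695,    0.48808509,   32.22821108]), 'contact_force': array([-0.52522289, -0.48876952,  0.46868907]), 'torque': array([-0.05045918, -0.00026641,  0.02828187]), 'grip_width': 0.04259580709579912}
```

View pics/s1.png

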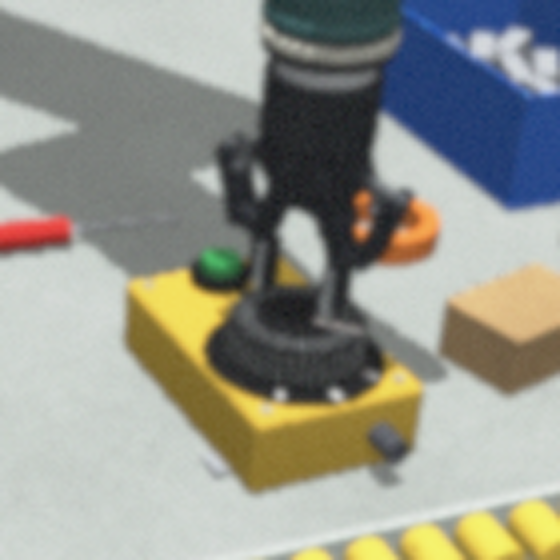

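The fingertips hover over the dial top, one on each side and centred (about (265,295) and (335,310) in the crop). Next is a guarded descent.

Call:
play_rows:
  moves: [0, 0, 0, -0.004, 0, 0, 0, 0, 0, 0, -0.003, 0, 0, 0, 0, 0, 0, 0, 0, 0, 0]

```text
time_s: 2.9
tool_pos: [0.6563, 0.2251, 0.1026]
tcp_rot: [180.0, -0.1, 32.2]
contact_force: [0.1, -0.2, 0.9]
grip_width: 0.0429
```

Call:
play_rows:
  moves: [0, 0, 0, -0.002, 0, 0, 0, 0, 0, 0, 0, 0, 0, 0]

```text
time_s: 3.07
tool_pos: [0.6558, 0.225, 0.0999]
tcp_rot: [180.0, -0.1, 32.2]
contact_force: [-0.6, 0.1, 0.4]
grip_width: 0.0428
```

Call:
play_rows:
  moves: [0, 0, 0.0015, -0.002, 0, 0, 0, 0, 0, 0, -0.002, 0, 0, 0, 0, 0, 0, 0, 0, 0, 0]

```text
time_s: 3.32
tool_pos: [0.6554, 0.2266, 0.0949]
tcp_rot: [-180.0, 0.0, 32.2]
contact_force: [0.7, -0.1, -0.5]
grip_width: 0.0429
```

Call:
play_rows:
  moves: [0, 0, 0, -0.002, 0, 0, 0, 0, 0, 0, 0, 0, 0, 0]

```text
time_s: 3.48
tool_pos: [0.6554, 0.2265, 0.0929]
tcp_rot: [-180.0, 0.0, 32.2]
contact_force: [-0.1, 0.2, -0.2]
grip_width: 0.0425
```

Call:
play_rows:
  moves: [0, 0, 0, -0.001, 0, 0, 0, 0, 0, 0, 0, 0, 0, 0]

```text
time_s: 3.65
tool_pos: [0.6555, 0.2265, 0.0921]
tcp_rot: [-180.0, 0.0, 32.2]
contact_force: [0.5, -1.1, -0.0]
grip_width: 0.0427
```

Call:
play_rows:
  moves: [0, 0, 0, -0.001, 0, 0, 0, 0, 0, 0, 0, 0, 0, 0]

```text
time_s: 3.82
tool_pos: [0.6555, 0.2265, 0.0912]
tcp_rot: [-180.0, 0.0, 32.2]
contact_force: [0.2, 0.9, 0.3]
grip_width: 0.0427
```

Call:
play_rows:
  moves: [0, 0, 0, -0.001, 0, 0, 0, 0, 0, 0, 0, 0, 0, 0]

```text
time_s: 3.98
tool_pos: [0.6555, 0.2265, 0.0902]
tcp_rot: [180.0, -0.0, 32.2]
contact_force: [0.0, 0.3, -0.1]
grip_width: 0.0424
```

Call:
play_rows:
  moves: [0, 0, 0, -0.001, 0, 0, 0, 0, 0, 0, 0, 0, 0, 0]

```text
time_s: 4.15
tool_pos: [0.6556, 0.2265, 0.0901]
tcp_rot: [180.0, -0.0, 32.2]
contact_force: [-2.3, -1.2, 7.3]
grip_width: 0.0429
```

Call:
play_rows:
  moves: [0, 0, 0, -0.0005, 0, 0, 0, 0, 0, 0, 0, 0, 0, 0]

```text
time_s: 4.32
tool_pos: [0.6557, 0.2265, 0.0901]
tcp_rot: [180.0, -0.1, 32.2]
contact_force: [-3.7, 0.1, 13.0]
grip_width: 0.0426
```

Call:
play_rows:
  moves: [0, 0, 0, -0.0005, 0, 0, 0, 0, 0, 0, 0, 0, 0, 0]

```text
time_s: 4.48
tool_pos: [0.6557, 0.2265, 0.09]
tcp_rot: [180.0, -0.1, 32.2]
contact_force: [-5.8, -2.3, 17.3]
grip_width: 0.0425
```

Call:
play_rows:
  moves: [0, 0, 0, -0.0005, 0, 0, 0, 0, 0, 0, 0, 0, 0, 0]

```text
time_s: 4.65
tool_pos: [0.6557, 0.2265, 0.09]
tcp_rot: [180.0, -0.1, 32.2]
contact_force: [-6.5, -2.0, 23.2]
grip_width: 0.0427
```

Contact is at z≈0.090, with about 11 N per mm of command. I'll ease off slightly and twist clockwise.

Call:
play_rows:
  moves: [0, 0, 0, 0.0005, 0, 0, -4, 0, 0, 0, 0, 0, 0, -4, 0, 0, 0, 0, 0, 0, -4]

```text
time_s: 4.9
tool_pos: [0.6558, 0.2264, 0.09]
tcp_rot: [180.0, -0.1, 20.0]
contact_force: [-4.4, -3.1, 17.8]
grip_width: 0.0424
```

```bash
python3 - <<'E'
from h import *
o=bot.get_obs();print(o['contact_force'],o['torque'],o['tcp_rot'],o['tool_pos'])
E
```

```text
[-4.39775505 -3.06734634 17.84554417] [-0.67493514  1.23084444  0.04555471] [ 1.79958007e+02 -9.94718196e-02  2.00265948e+01] [0.65580889 0.22636556 0.09000851]
```

Call:
play_rows:
  moves: [0, 0, 0, 0, 0, 0, -4, 0, 0, 0, 0, 0, 0, -4, 0, 0, 0, 0, 0, 0, -4]

```text
time_s: 5.15
tool_pos: [0.6559, 0.2262, 0.09]
tcp_rot: [180.0, -0.1, 8.0]
contact_force: [-4.8, -4.5, 17.7]
grip_width: 0.0428
```

```bash
python3 - <<'E'
from h import *
o=bot.get_obs();print(o['contact_force'],o['torque'],o['tcp_rot'],o['tool_pos'])
im=grab_frame("scene")[:,:,::-1]; cv2.imwrite("pics/s2.png",cv2.resize(im[170:270,375:475],None,fx=6,fy=6,interpolation=cv2.INTER_CUBIC))
E
```

```text
[-4.7826501  -4.49645956 17.67149041] [-0.88282972  1.14723784 -0.03701154] [ 1.79959521e+02 -1.06481548e-01  8.01084621e+00] [0.65585276 0.22618183 0.09000469]
```

View pics/s2.png

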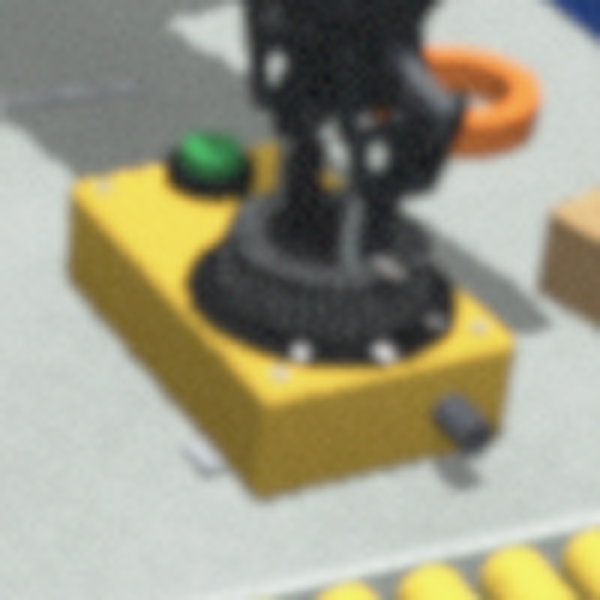

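The pointer, now at about (390,265), has moved between the marks. The torque changed sign, so the dial is past the hump. I'll finish the remaining 16°.

Call:
play_rows:
  moves: [0, 0, 0, 0, 0, 0, -5, 0, 0, 0, 0, 0, 0, -5, 0, 0, 0, 0, 0, 0, -5]

```text
time_s: 5.45
tool_pos: [0.6559, 0.2259, 0.09]
tcp_rot: [180.0, -0.1, -7.0]
contact_force: [-4.6, -6.6, 18.5]
grip_width: 0.0431
```

```bash
python3 - <<'E'
from h import *
o=bot.get_obs();print(o['contact_force'],o['torque'],o['tcp_rot'],o['tool_pos'])
im=grab_frame("scene")[:,:,::-1]; cv2.imwrite("pics/s3.png",cv2.resize(im[170:270,375:475],None,fx=6,fy=6,interpolation=cv2.INTER_CUBIC))
E
```

```text
[-4.60690675 -6.59033459 18.45144524] [-1.18607207  1.21329563  0.01386121] [ 1.79965154e+02 -1.17504036e-01 -7.04641710e+00] [0.65587249 0.22593502 0.09001992]
```

View pics/s3.png

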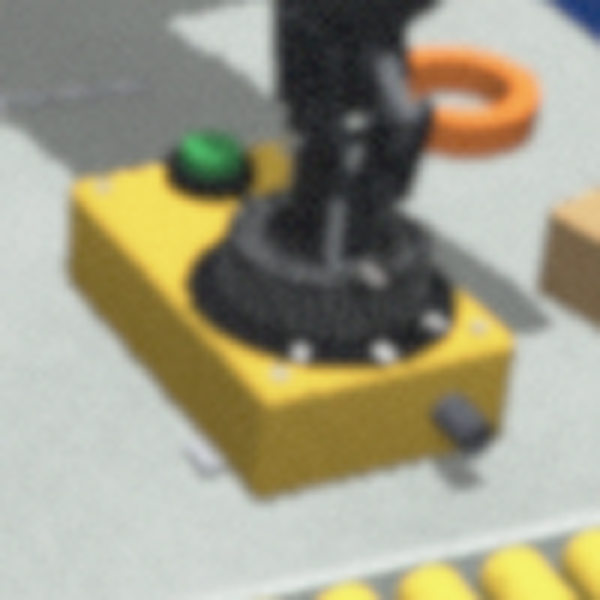

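The pointer, at about (372,272), is close to the middle mark. I'll lift straight up and let it settle.

Call:
play_rows:
  moves: [0, 0, 0, 0.003, 0, 0, 0, 0, 0, 0, 0.03, 0, 0, 0, 0, -0.03, 0, 0.02, 0, 0, 0, -1, -0.04, 0, 0, 0, 0, 0, -1, -0.038, -0.0065, 0, 0, 0, 0]

```text
time_s: 5.92
tool_pos: [0.5469, 0.2205, 0.1419]
tcp_rot: [-179.9, -0.1, -6.8]
contact_force: [0.2, 0.5, 0.1]
grip_width: 0.0194
```

Call:
play_rows:
  moves: [-1, 0, 0, 0, 0, 0, 0, -1, 0, 0, 0, 0, 0, 0, -1, 0, 0, 0, 0, 0, 0]

```text
time_s: 6.17
tool_pos: [0.5481, 0.2201, 0.1417]
tcp_rot: [-180.0, -0.1, -6.8]
contact_force: [0.2, -0.3, 0.7]
grip_width: -0.0002
```

```bash
python3 - <<'E'
from h import *
o=bot.get_obs();print(o['contact_force'],o['tcp_rot'],o['tool_pos'],o['grip_width'])
im=grab_frame("scene")[:,:,::-1]; cv2.imwrite("pics/s4.png",cv2.resize(im[160:260,375:475],None,fx=6,fy=6,interpolation=cv2.INTER_CUBIC))
E
```

```text
[ 0.16454441 -0.26736489  0.70573462] [-1.79975812e+02 -6.99751639e-02 -6.77114235e+00] [0.54810764 0.22009919 0.14174681] -0.00015605833062171492
```

View pics/s4.png

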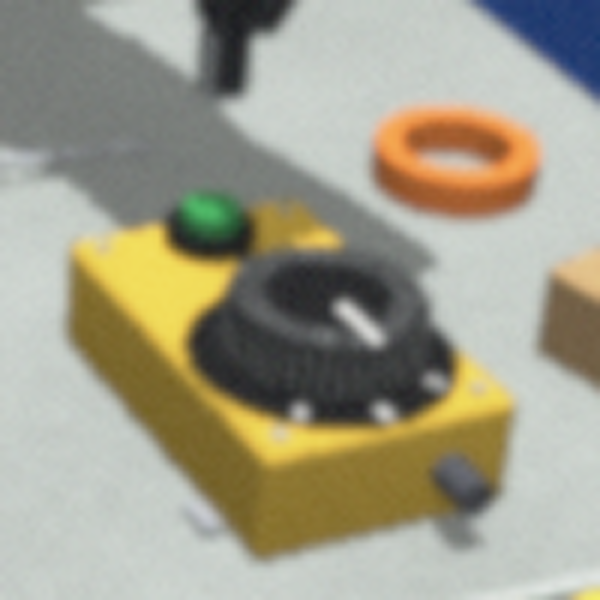

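The dial has settled with its pointer from about (340,302) to (382,343), towards the middle mark at (384,412). I'll check that angle numerically.

```bash
python3 - <<'E'
from h import *
def a(n,p,q):
    d=ray(n,q,.092)-ray(n,p,.092); return np.degrees(np.arctan2(d[1],d[0]))
print('before scene',a("scene",(375+410/7,180+210/7),(375+492/7,180+226/7)),'before top',a("top",(225+216/7,120+200/7),(225+162/7,120+150/7)))
print('now',a("scene",(375+340/6,160+302/6),(375+382/6,160+343/6)))
E
```

```text
before scene 50.217764072167036 before top 46.26156544174662
now 2.0163396844793344
```

Call:
play_rows:
  moves: [-1, 0, 0, -0.03, 0, 0, 0, -1, 0, 0, -0.02, 0, 0, 0, -1, 0, 0, 0, 0, 0, 0]

```text
time_s: 6.47
tool_pos: [0.5469, 0.2196, 0.0877]
tcp_rot: [179.9, 0.2, -6.8]
contact_force: [-0.8, -0.2, -0.7]
grip_width: 0.0
```

The angle changed by about 45° and is now 2°, against a unit yaw of about 3°, so the dial is in the middle detent within measurement noise. Pressing the button.

Call:
play_rows:
  moves: [-1, 0, 0, -0.006, 0, 0, 0, -1, 0, 0, -0.003, 0, 0, 0, -1, 0, 0, 0, 0, 0, 0]

```text
time_s: 6.72
tool_pos: [0.5482, 0.2201, 0.0826]
tcp_rot: [-180.0, -0.0, -6.8]
contact_force: [-0.4, -0.2, -0.9]
grip_width: -0.0002
```

Call:
play_rows:
  moves: [-1, 0, 0, -0.003, 0, 0, 0, -1, 0, 0, -0.001, 0, 0, 0, -1, 0, 0, 0, 0, 0, 0]

```text
time_s: 6.97
tool_pos: [0.5483, 0.2201, 0.0788]
tcp_rot: [-180.0, -0.1, -6.8]
contact_force: [1.0, 0.7, 2.9]
grip_width: 0.0002
```

Call:
play_rows:
  moves: [-1, 0, 0, -0.002, 0, 0, 0, -1, 0, 0, -0.001, 0, 0, 0, -1, 0, 0, 0, 0, 0, 0]

```text
time_s: 7.22
tool_pos: [0.5482, 0.2202, 0.076]
tcp_rot: [-180.0, -0.1, -6.8]
contact_force: [2.0, 1.3, 7.2]
grip_width: 0.0001
```

Call:
play_rows:
  moves: [-1, 0, 0, -0.001, 0, 0, 0, -1, 0, 0, 0, 0, 0, 0]

```text
time_s: 7.38
tool_pos: [0.5483, 0.2202, 0.0758]
tcp_rot: [-180.0, -0.1, -6.8]
contact_force: [-1.5, -0.4, 19.1]
grip_width: -0.0002
```

Call:
play_rows:
  moves: [-1, 0, 0, -0.0005, 0, 0, 0, -1, 0, 0, 0, 0, 0, 0]

```text
time_s: 7.55
tool_pos: [0.5484, 0.2202, 0.0757]
tcp_rot: [-179.9, -0.2, -6.8]
contact_force: [-2.8, -3.0, 26.2]
grip_width: -0.0002
```

The button has bottomed out: it stops at 0.0758 and the force rises steeply. Releasing and backing away.

Call:
play_rows:
  moves: [-1, 0, 0, 0.005, 0, 0, 0, -1, 0, 0, 0.03, 0, 0, 0, -1, 0, 0, 0.04, 0, 0, 0, -1, -0.03, -0.02, 0.03, 0, 0, 0, -1, -0.03, -0.02, 0.02, 0, 0, 0]

```text
time_s: 7.97
tool_pos: [0.4914, 0.1824, 0.1972]
tcp_rot: [-180.0, -0.1, -6.7]
contact_force: [-0.2, 0.1, 0.7]
grip_width: -0.0002
```

Call:
play_rows:
  moves: [-1, -0.03, -0.02, 0, 0, 0, 0, -1, 0, 0, 0, 0, 0, 0, -1, 0, 0, 0, 0, 0, 0, -1, 0, 0, 0, 0, 0, 0]

```text
time_s: 8.3
tool_pos: [0.461, 0.1623, 0.1954]
tcp_rot: [-180.0, -0.0, -6.8]
contact_force: [0.7, 0.7, -0.3]
grip_width: 0.0003
```

```bash
python3 - <<'E'
from h import *
o=bot.get_obs();print(o['time_s'],o['contact_force'],o['tool_pos'],o['qvel'].round(2))
a=grab_frame("scene")[:,:,::-1]; b=grab_frame("top")[:,:,::-1]
cv2.imwrite("pics/s5.png",cv2.resize(a[160:260,375:475],None,fx=6,fy=6,interpolation=cv2.INTER_CUBIC))
cv2.imwrite("pics/s5f.png",a); cv2.imwrite("pics/t5.png",b)
d=cv2.absdiff(cv2.GaussianBlur(a,(0,0),1.5),cv2.GaussianBlur(cv2.imread("pics/scene0.png"),(0,0),1.5)).max(2)
for n,(x0,y0,x1,y1) in dict(mug=(150,205,200,260),blue=(230,205,295,280),jar=(330,205,358,240),carton=(460,195,510,225),tape=(435,175,467,197)).items(): print(n,d[y0:y1,x0:x1].max(), d[y0:y1,x0:x1].mean())
E
```

```text
8.3 [ 0.6607934   0.65610629 -0.30266763] [0.46103894 0.16226429 0.1954441 ] [ 0.36  1.41  1.05  0.04 -0.04  0.07]
mug 4 2.6643636363636363
blue 4 2.024820512820513
jar 4 2.4948979591836733
carton 4 2.4506666666666668
tape 4 2.3394886363636362
```

View pics/s5.png

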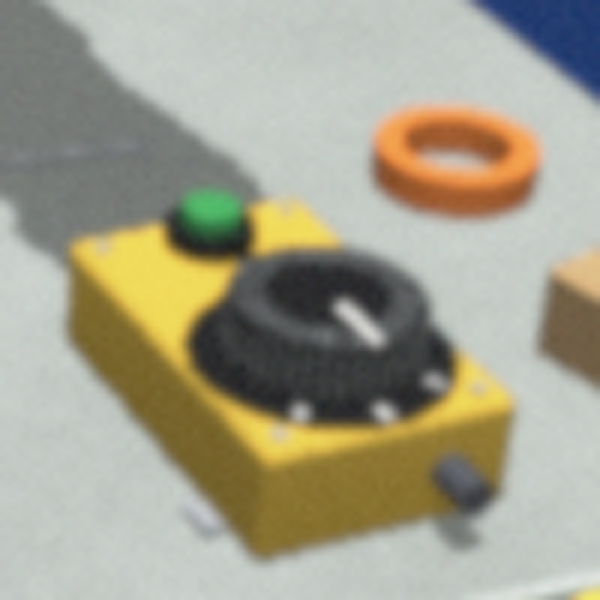

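View pics/s5f.png

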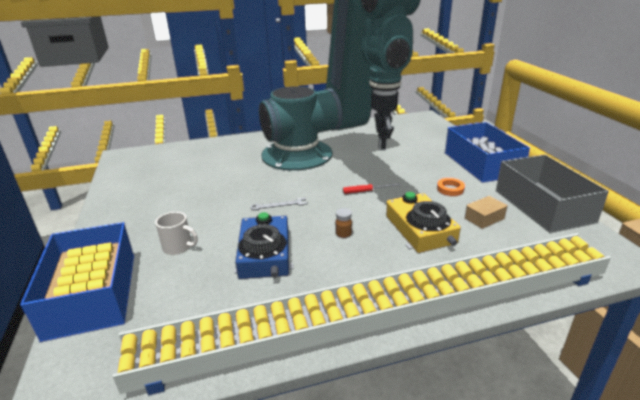

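The pointer is at the middle mark and the button is up, at about (210,212) in the crop. Everything else is unchanged and the arm is clear.

```bash
python3 -c "
from station import bot
print(bot.sign_off())"
```

```text
the job is handed in; nothing more can be done
None
```

I turned the yellow dial one click clockwise to the middle mark, pressed the green button fully down, and handed the job in at about 8.4 s. The sign-off gave no verdict.

- **Dial:** I rested two half-open fingertips on the flat top and twisted the tool 39° by friction. I used about 18 N while turning; the highest force I read was about 23 N, before the twist. The resisting torque changed sign part-way, which fits the dial going over the hump.
- **Button:** I pressed it with shut fingers until it stopped at 75.8 mm above the bench, about 6 mm down, with about 26 N. Then I lifted off.
- **Last checks:**
  - **Yellow unit:** The pointer direction read about 2°, against about 3° expected for the middle mark. The button looked up again.
  - **Arm:** The arm was clear, with no contact force beyond noise.
  - **Rest of the bench:** The mug, jar, carton, tape and blue controller showed no image change. I checked the screwdriver and wrench only by eye, and they looked unmoved.
- **What disagreed:** The pointer angle change came out at 44–48° instead of 40°, which I put down to pixel noise. My first estimates of the button position from the two cameras differed by about 10 mm; this fell to 2 mm once I used only the button's top face.

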